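Block the gearbox in its shipping crate

TASK

The gearbox in the open plywood crate would slide in transport: block it with two of the pine offcuts on the bench, the 44 mm thick one in the wide gap at one end of the gearbox and the 30 mm thick one in the narrow gap at the other end. Keep each block upright, with its 60 mm length running along the gap, and set it fully down on the crate's floor near the middle of the gap's length. Leave the gearbox where it stands; the other two offcuts, a thin board and a nearly cubic piece, fit neither gap.

Things in the scene. Friction and masses are not known exactly. Their poses are not given: they have to be found in the camera images.
- crate: Open-topped plywood crate fixed to the bench: outside 204 mm along its x, 252 mm along its y, 76 mm high; walls 12 mm, floor 10 mm thick (inside 180 x 228 mm, 66 mm deep). Origin: centre of its underside, at bench height; z up. The gearbox leaves two gaps, each 180 mm long along x: the wide one is 56 mm across, centred at y = +86 mm (x = 0); the narrow one is 42 mm across, centred at y = -93 mm (x = 0).
- gearbox_center (a point): Grey cast gearbox, 168 x 130 x 58 mm casing (x, y, z) and 4.5 kg, standing loose in the crate, its axes parallel to the crate's; a round cover and shaft stub rise to 86 mm above its underside at the middle (within 60 mm of it). This point is the casing's centre, 29 mm above its underside.
- thick_block_center (a point): The thicker pine offcut, plain bare wood: 60 mm long, 44 mm thick, 62 mm tall, standing upright on the bench at the start. This point is its centre, 31 mm above its underside; its x axis runs along the 60 mm length, its y axis through the 44 mm thickness, z up. Grip it across the 60 mm length: the gaps are longer than it, so there is room for the fingers at both of those ends, but not beside the thickness.
- thin_block_center (a point): The thinner pine offcut, plain bare wood: 60 mm long, 30 mm thick, 62 mm tall, standing upright on the bench at the start. This point is its centre, 31 mm above its underside; its x axis runs along the 60 mm length, its y axis through the 30 mm thickness, z up. Grip it across the 60 mm length: the gaps are longer than it, so there is room for the fingers at both of those ends, but not beside the thickness.
There are look-alikes about, which are no part of the job. What is shaped like the part that bears thick_block_center but blue or turquoise is not meant.

How it is judged:
By the outcome, as a careful person would: the job done as asked, in the order asked, and still so for the second after the job is handed in, with the robot touching nothing.
It also fails if it takes over 56 s, if anything falls off the work surface, if the arm or the gripper's body presses on something with over 40 N, if the wrist force passes 120 N, or if a joint passes its speed limit or range.

ROBOT

A 6-joint arm with a two-finger parallel gripper is mounted at the origin on the work surface. World frame = base frame: x ahead of the robot, y to its left, z up, the work surface at z = 0. Lengths are in m, angles in rad, forces in N, time in s.
With the tool pointing down it reaches from about 0.425 to 0.95 m from the base axis. Payload 3.5 kg.
Tool frame: the origin (TCP) lies on the centre line of the jaws, within the pads' length; the fingertips stand 11 mm ahead of it and the grasp point (between the pads) lies 8 mm behind it; y points along the fingers, x is the direction in which the jaws open and shut, and the axes are right-handed (so a half turn about y gives the same grasp; the last joint's range is limited). The gripper opens to 85 mm and grips with 20 to 120 N. Pads are 22 mm wide; open, the fingers measure 114 mm over their backs; the gripper's body (76 mm by 85 mm) begins 54 mm behind the grasp point. The pads swing forward as they close: fully open they stand 13 mm farther back than shut.
Start: joints at [-1.437, 0.286, 1.577, -0, 1.279, -0.15], TCP at [0.189, -0.648, 0.208] pointing down, gripper open.
Joint ranges: [-2.77, 2.77], [-0.9, 2.22], [0.21, 2.48], [-1.53, 4.67], [0.24, 2.81], [-2.84, 2.84]. Speed limits (rad/s): [2.79, 2.79, 3.14, 3.14, 3.14, 3.14].

INTERFACE

Orientations are given as a unit quaternion [x, y, z, w].
In Python, from plant import get_state, read_camera, sign_off gives the robot as it stands.
- The arm moves only by the shell command python3 -m inch 'ROWS' [FORCE]. ROWS is JSON, a list of rows, each an object of numbers: "ax", "ay", "az": the turn, a rotation vector about the tool's x, y, z in rad; "x", "y", "z": the shift along the tool's x, y, z in mm; "hand": the closure, from -1 (fully open) to 1 (shut). In form: [{"ax": .., "ay": .., "az": .., "x": .., "y": .., "z": .., "hand": ..}, ...]. A call has 1 to 5 rows; each row shifts and turns the commanded pose from where the row before left it, along the tool's axes as they then stand; what a row does not reach is not made up. A row lasts 1/12 s, in which the tool goes at most 41.7 mm and 7.16 degrees, less where a joint would pass 70% of its speed; a pose out of reach is approached as far as the arm can. A call with a gripper value outside its range is refused whole. The fingers move at their own pace and stop on an object; FORCE is the grip in N (left out, the last holds). Time passes only in rows, so rows that do not move let the fingers close. It gives the time, the measured TCP pose, the force and the opening at its end, in the units of the state.
- get_state(): the state, without advancing time (a new reading comes with each control period).
- read_camera(name): name is "scene" or "side" or "wrist"; returns a dict with "img" (400x640x3 uint8, red, green, blue), "fov_y" (degrees; the focal length in pixels is half the picture's height over the tangent of half this angle, whatever the lens; pixels are square), "cx", "cy" (the principal point, pixels), "distortion" ([k1, k2, p1, p2, k3] as OpenCV has them; the pictures are not rectified), "T" (4x4, takes a point from camera to world coordinates); the wrist camera has in their place "T_tool_cam" (4x4, takes a point from camera to tool coordinates, whose origin is the TCP and whose axes are the tool frame's). Camera axes: x right, y down, z forward; pixel columns grow to the right and rows downward; lengths in m; the calibration is good to about 2 mm. A picture is of the moment at which its call begins: read the wrist's pose just before it. There is no depth.
- sign_off(): hands the job in, once; it reports no verdict.
The state is a dict: "time": time; "qpos": joint angles; "dq": joint speeds; "joint_efforts": joint torques, N m; "eef_pos": TCP position; "tcp_rot": TCP orientation; "contact_force": force on the tool from outside, world axes, zero at the start; "wrist_torque": the same for the moment, N m; "opening": opening from 0.0 (shut) to 1.0 (fully open).
Only numpy, scipy, OpenCV 4.12 (cv2) and the standard library are available. Lean on these libraries where they do the work, as an engineer would, in place of code of your own. Each camera call takes 0.05 s, during which the arm holds its last target. There are 200 camera calls.

## Working session

There is one attempt and no reset: what is moved stays moved. The work goes in short steps, Python scripts to look and compute and a shell command to move; the robot and the scene stay as the last step left them, time stands still between calls to the robot, and variables do not carry over. Pictures are saved under pics/ and viewed, about 8 in all and at most 12, crops included, and the job is handed in when it is done.

```bash
mkdir -p pics; ls; cat > h.py <<'E'
import numpy as np, cv2
from plant import get_state, read_camera, sign_off
from scipy.spatial.transform import Rotation as R
def toolT(s=None):
    s=s or get_state(); T=np.eye(4); T[:3,:3]=R.from_quat(s['tcp_rot']).as_matrix(); T[:3,3]=s['eef_pos']; return T
def shot(name,fn=None):
    T0=toolT(); c=read_camera(name)
    c['Tw']=T0@np.array(c['T_tool_cam']) if name=='wrist' else np.array(c['T'])
    f=200/np.tan(np.radians(c['fov_y'])/2)
    c['K']=np.array([[f,0,c['cx']],[0,f,c['cy']],[0,0,1.]]); c['D']=np.array(c['distortion'],float)
    if fn: cv2.imwrite('pics/'+fn,c['img'][:,:,::-1])
    np.savez('pics/'+(fn or name)+'.npz',img=c['img'],K=c['K'],D=c['D'],Tw=c['Tw']); return c
def load(fn): return dict(np.load('pics/'+fn+'.npz'))
def ray(c,uv):
    p=cv2.undistortPoints(np.array(uv,float).reshape(-1,1,2),c['K'],c['D']).reshape(-1,2)
    d=np.c_[p,np.ones(len(p))]@c['Tw'][:3,:3].T
    return c['Tw'][:3,3],d/np.linalg.norm(d,axis=1)[:,None]
def onplane(c,uv,z):
    o,d=ray(c,uv); return o+d*((z-o[2])/d[:,2])[:,None]
def tri(c1,u1,c2,u2):
    o1,d1=ray(c1,u1);o2,d2=ray(c2,u2);P=[];G=[]
    for a,b in zip(d1,d2):
        k=np.linalg.lstsq(np.c_[a,-b],o2-o1,rcond=None)[0]
        p,q=o1+a*k[0],o2+b*k[1];P.append((p+q)/2);G.append(np.linalg.norm(p-q))
    return np.array(P),np.array(G)
def proj(c,P):
    Ti=np.linalg.inv(c['Tw']); return cv2.projectPoints(np.array(P,float).reshape(-1,3),cv2.Rodrigues(Ti[:3,:3])[0],Ti[:3,3],c['K'],c['D'])[0].reshape(-1,2)
E
python3 - <<'E'
from h import *
a=shot('scene','scene0.png');b=shot('side','side0.png');w=shot('wrist','wrist0.png')
for c in(a,b,w):print(c['Tw'].round(3).tolist(),c['K'][0,0])
print(get_state()); print(np.array(w['T_tool_cam']).round(3))
E
```

```text
pics
[[-0.036, 0.73, -0.683, 1.025], [0.999, 0.03, -0.02, 0.062], [0.006, -0.683, -0.73, 0.665], [0.0, 0.0, 0.0, 1.0]] 443.46292243120035
[[-0.853, -0.3, 0.426, 0.027], [-0.521, 0.456, -0.722, 0.788], [0.022, -0.838, -0.546, 0.626], [0.0, 0.0, 0.0, 1.0]] 508.5777328096178
[[0.279, -0.916, -0.289, 0.263], [-0.96, -0.267, -0.083, -0.627], [-0.001, 0.3, -0.954, 0.373], [0.0, 0.0, 0.0, 1.0]] 310.29562397102774
{'time': 0.15, 'qpos': array([-1.43701870e+00,  2.86982661e-01,  1.57784703e+00,  1.44772378e-05,
        1.27860913e+00, -1.49994679e-01]), 'dq': array([-2.05144537e-04, -1.95183721e-03, -4.87906954e-03, -1.83085108e-06,
        4.20871137e-04, -2.16794681e-03]), 'joint_efforts': array([ 1.03084105e-03, -4.06603646e+01, -2.93143040e+01, -1.21457297e-04,
        3.94514398e-03, -1.27782947e-06]), 'eef_pos': array([ 0.1889461 , -0.64743421,  0.2064479 ]), 'tcp_rot': array([-0.56521097,  0.42472553, -0.42381695,  0.56614838]), 'contact_force': array([-0.33283712, -0.81241868,  0.86268673]), 'wrist_torque': array([ 0.00832658,  0.01927315, -0.00464279]), 'opening': 0.9992999800689606}
[[ 1.    -0.001  0.     0.001]
 [-0.001 -0.301  0.954 -0.167]
 [-0.001 -0.954 -0.301  0.077]
 [ 0.     0.     0.     1.   ]]
```

View pics/scene0.png

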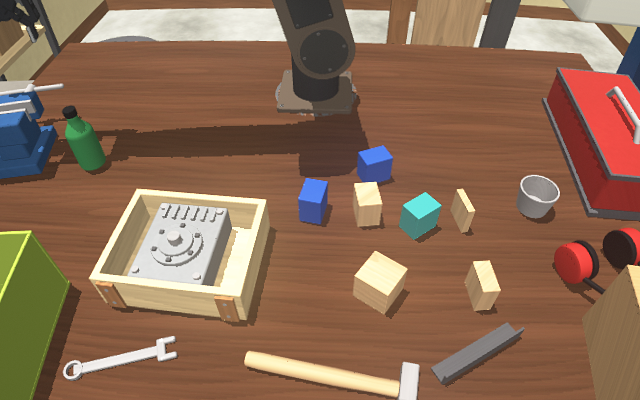

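View pics/side0.png

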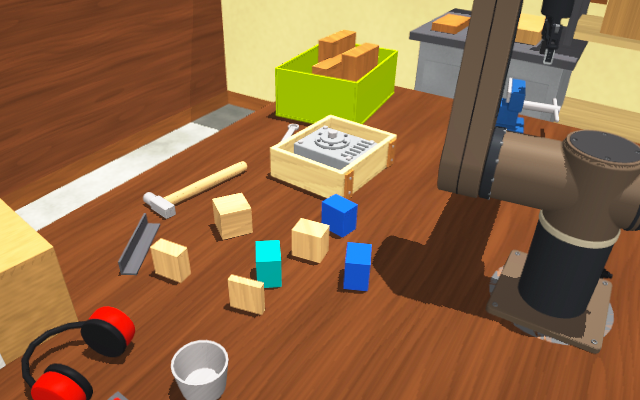

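The scene view shows the crate at about (185,250). Its right-hand gap, at (238,250), looks the wider one. There are four bare pine pieces:
- (367,203): candidate for the thick block
- (380,283): looks nearly cubic
- (462,210): thin board
- (482,285): candidate for the 30 mm block

The look-alikes are blue at (313,200) and (375,163), and turquoise at (420,215). Next I'll take close crops of both views to read corners.

```bash
python3 - <<'E'
from h import *
a=load('scene0.png')['img'][:,:,::-1];b=load('side0.png')['img'][:,:,::-1]
def crop(im,x,y,w,h,s): return cv2.resize(im[y:y+h,x:x+w],None,fx=s,fy=s,interpolation=cv2.INTER_CUBIC)
t=crop(a,340,170,160,150,4);cv2.imwrite('pics/c1.png',t[:600,:640])
cv2.imwrite('pics/c2.png',crop(b,145,185,200,135,4))
E
```

```text
(no output)
```

View pics/c1.png

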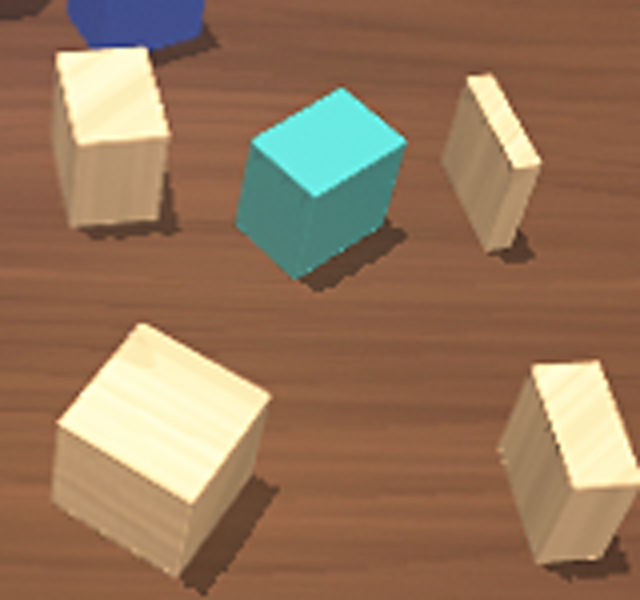

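View pics/c2.png

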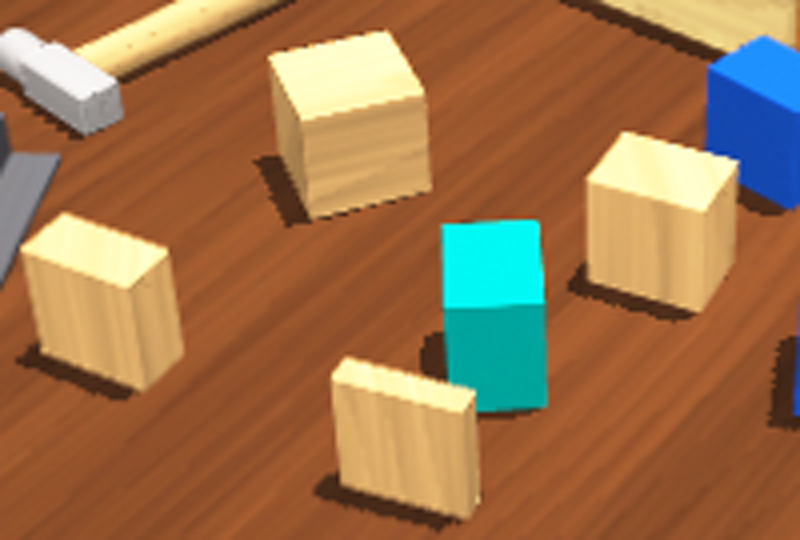

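The crops confirm the choice: the thick block is at scene (367,203), about 44 mm across, and the thin one at (482,285). The piece at (380,283) is close to square and (462,210) is the thin board. Next I triangulate the top corners and crop the crate.

```bash
python3 - <<'E'
from h import *
A=load('scene0.png');B=load('side0.png')
S={'thick':([(57,55),(147,47),(168,132),(80,142)],[(738,163),(705,210),(587,180),(625,132)]),
'thin':([(532,366),(598,361),(637,487),(577,488)],[(167,248),(130,288),(23,248),(65,213)])}
for n,(u,v) in S.items():
    P,G=tri(A,np.array(u)/4+[340,170],B,np.array(v)/4+[145,185])
    e=np.diff(np.r_[P,P[:1]],axis=0)
    print(n,P.mean(0).round(4),P[:,2].round(4),G.round(4),'edges',np.linalg.norm(e[:,:2],axis=1).round(4),'ang',np.degrees(np.arctan2(e[:,1],e[:,0])).round(1))
a=A['img'][:,:,::-1];b=B['img'][:,:,::-1]
def crop(im,x,y,w,h,s): return cv2.resize(im[y:y+h,x:x+w],None,fx=s,fy=s,interpolation=cv2.INTER_CUBIC)
cv2.imwrite('pics/c3.png',crop(a,85,180,190,145,4)); cv2.imwrite('pics/c4.png',crop(b,260,105,145,95,5))
E
```

```text
thick [0.4346 0.124  0.0611] [0.06   0.0615 0.0616 0.0614] [0.0022 0.004  0.0008 0.0028] edges [0.0438 0.0586 0.0423 0.059 ] ang [  98.9    8.2  -80.7 -170.3]
thin [0.616  0.3134 0.0609] [0.062  0.0608 0.0595 0.0615] [0.0017 0.0029 0.0016 0.0036] edges [0.0295 0.0616 0.0265 0.0588] ang [  99.1    4.   -86.6 -173.2]
```

View pics/c3.png

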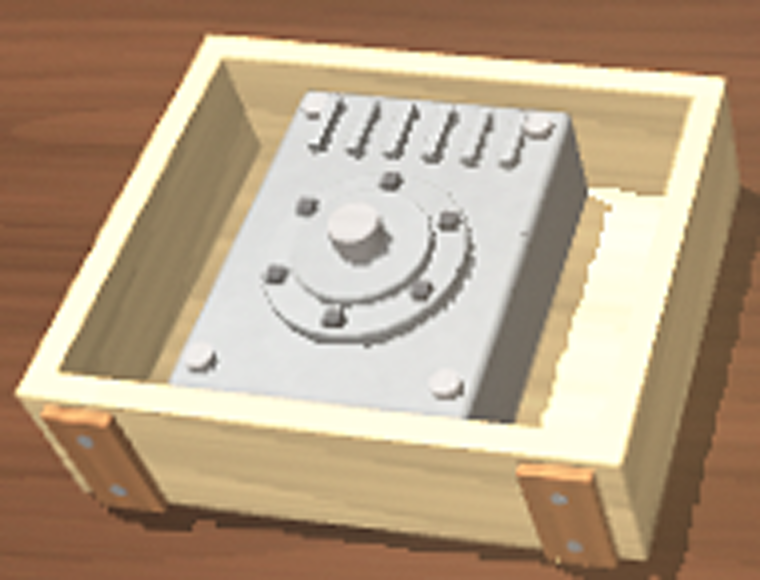

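View pics/c4.png

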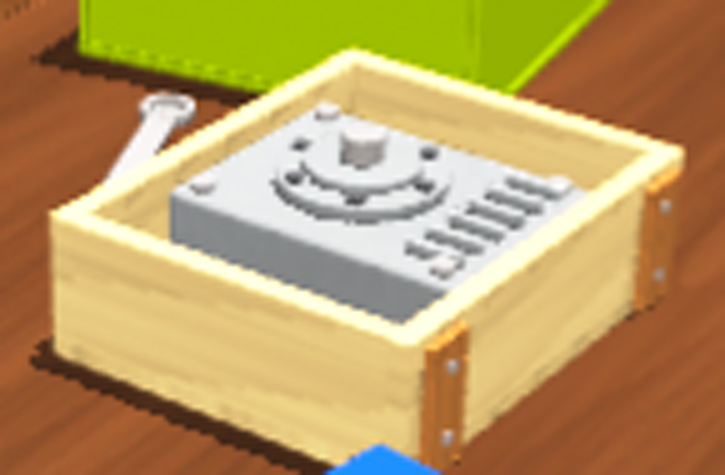

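The crate crops show a wide gap on the right (world +y) and a narrow gap on the left. The outer rim corners are readable in both. Next I triangulate the rim and the gearbox top.

```bash
python3 - <<'E'
from h import *
A=load('scene0.png');B=load('side0.png')
P,G=tri(A,np.array([(208,36),(726,77),(622,466),(18,392)])/4+[85,180],B,np.array([(683,152),(407,345),(52,213),(352,50)])/5+[260,105])
print(P.round(4).tolist(),G.round(4)); c=P.mean(0);print('crate',c)
e=np.diff(np.r_[P,P[:1]],axis=0);print(np.linalg.norm(e[:,:2],axis=1),np.degrees(np.arctan2(e[:,1],e[:,0])))
yaw=np.arctan2(*( (P[1]-P[0]+P[2]-P[3])[[1,0]]))-np.pi/2
y2=np.arctan2(*( (P[3]-P[0]+P[2]-P[1])[[1,0]]));print('yaw',np.degrees([yaw,y2]))
yaw=(yaw+y2)/2;ex=np.array([np.cos(yaw),np.sin(yaw)]);ey=np.array([-ex[1],ex[0]])
for n,y in(('wide',.086),('narrow',-.093)):print(n,c[:2]+ey*y)
Q,G=tri(A,np.array([(468,418),(570,113)])/4+[85,180],B,np.array([(172,195),(430,293)])/5+[260,105])
print('gb',Q,G,(Q[:,:2]-c[:2])@np.c_[ex,ey])
for u in [(468,418),(570,113),(300,95)]:
    q=onplane(A,[np.array(u)/4+[85,180]],.068)[0];print((q[:2]-c[:2])@np.c_[ex,ey])
T=toolT();print(T.round(3))
E
```

```text
[[0.4543, -0.3159, 0.0741], [0.4732, -0.0633, 0.0765], [0.6761, -0.0789, 0.0756], [0.6568, -0.3304, 0.0744]] [0.0011 0.001  0.004  0.0019]
crate [ 0.56511361 -0.19712142  0.07515874]
[0.25328974 0.20346575 0.25220881 0.20306686] [ 85.70492999  -4.41318184 -94.38583517 175.89166172]
yaw [-4.34035555 -4.26090962]
wide [ 0.57156272 -0.11136357]
narrow [ 0.55813956 -0.28985956]
gb [[ 0.65161956 -0.14604732  0.06455424]
 [ 0.49479488 -0.13031883  0.06807025]] [0.00229369 0.00684399] [[ 0.08243235  0.05741735]
 [-0.07513024  0.06134131]]
[0.08537091 0.05981613]
[-0.07849165  0.05822409]
[-0.07464848 -0.07081015]
[[ 0.28  -0.     0.96   0.189]
 [-0.96   0.002  0.28  -0.647]
 [-0.002 -1.     0.     0.206]
 [ 0.     0.     0.     1.   ]]
```

```bash
cat > plan.py <<'E'
from h import *
def plan(wps,T=None,smax=40,amax=.12):
    "wps: (x,y,z,jaw azimuth deg); prints rows to type, tool kept pointing down"
    T=toolT() if T is None else T.copy()
    for x,y,z,az in wps:
        t=np.array([x,y,z]);xa=np.array([np.cos(np.radians(az)),np.sin(np.radians(az)),0]);ya=np.array([0,0,-1.])
        M=np.c_[xa,ya,np.cross(xa,ya)]
        rv=R.from_matrix(T[:3,:3].T@M).as_rotvec();d=t-T[:3,3]
        n=max(1,int(np.ceil(max(np.linalg.norm(d)*1000/smax,np.linalg.norm(rv)/amax))))
        for i in range(n):
            s=T[:3,:3].T@d*1000/n
            print('{'+f'"x":{s[0]:.1f},"y":{s[1]:.1f},"z":{s[2]:.1f},"ax":{rv[0]/n:.3f},"ay":{rv[1]/n:.3f},"az":{rv[2]/n:.3f}'+'}')
            T[:3,3]+=d/n; T[:3,:3]=T[:3,:3]@R.from_rotvec(rv/n).as_matrix()
        print('--',n)
E
python3 - <<'E'
from plan import *
plan([(.50,-.20,.206,-35),(.436,.124,.206,9)])
A=load('scene0.png')
print(onplane(A,[(313,184),(375,152),(367,190)],.06))
E
```

```text
{"x":-24.5,"y":0.1,"z":30.3,"ax":-0.000,"ay":-0.048,"az":-0.000}
{"x":-23.0,"y":0.1,"z":31.4,"ax":-0.000,"ay":-0.048,"az":-0.000}
{"x":-21.4,"y":0.1,"z":32.5,"ax":-0.000,"ay":-0.048,"az":-0.000}
{"x":-19.8,"y":0.1,"z":33.5,"ax":-0.000,"ay":-0.048,"az":-0.000}
{"x":-18.2,"y":0.1,"z":34.4,"ax":-0.000,"ay":-0.048,"az":-0.000}
{"x":-16.5,"y":0.1,"z":35.2,"ax":-0.000,"ay":-0.048,"az":-0.000}
{"x":-14.8,"y":0.1,"z":36.0,"ax":-0.000,"ay":-0.048,"az":-0.000}
{"x":-13.0,"y":0.1,"z":36.7,"ax":-0.000,"ay":-0.048,"az":-0.000}
{"x":-11.2,"y":0.1,"z":37.3,"ax":-0.000,"ay":-0.048,"az":-0.000}
{"x":-9.4,"y":0.0,"z":37.8,"ax":-0.000,"ay":-0.048,"az":-0.000}
{"x":-7.6,"y":0.0,"z":38.2,"ax":-0.000,"ay":-0.048,"az":-0.000}
{"x":-5.7,"y":0.0,"z":38.5,"ax":-0.000,"ay":-0.048,"az":-0.000}
{"x":-3.9,"y":0.0,"z":38.7,"ax":-0.000,"ay":-0.048,"az":-0.000}
{"x":-2.0,"y":0.0,"z":38.9,"ax":-0.000,"ay":-0.048,"az":-0.000}
-- 14
{"x":-26.5,"y":-0.0,"z":25.4,"ax":-0.000,"ay":-0.085,"az":-0.000}
{"x":-24.2,"y":-0.0,"z":27.6,"ax":-0.000,"ay":-0.085,"az":-0.000}
{"x":-21.8,"y":-0.0,"z":29.5,"ax":-0.000,"ay":-0.085,"az":-0.000}
{"x":-19.2,"y":-0.0,"z":31.3,"ax":-0.000,"ay":-0.085,"az":-0.000}
{"x":-16.4,"y":-0.0,"z":32.8,"ax":-0.000,"ay":-0.085,"az":-0.000}
{"x":-13.6,"y":-0.0,"z":34.1,"ax":-0.000,"ay":-0.085,"az":-0.000}
{"x":-10.6,"y":-0.0,"z":35.1,"ax":-0.000,"ay":-0.085,"az":-0.000}
{"x":-7.6,"y":-0.0,"z":35.9,"ax":-0.000,"ay":-0.085,"az":-0.000}
{"x":-4.5,"y":-0.0,"z":36.4,"ax":-0.000,"ay":-0.085,"az":-0.000}
-- 9
[[0.41409945 0.01857471 0.06      ]
 [0.31347165 0.14281732 0.06      ]
 [0.42610061 0.12287217 0.06      ]]
```

```bash
python3 -m inch '[{"x":-25,"z":30,"ay":-0.048},{"x":-23,"z":31,"ay":-0.048},{"x":-21,"z":32.5,"ay":-0.048},{"x":-20,"z":33.5,"ay":-0.048},{"x":-18,"z":34.5,"ay":-0.048}]' && python3 -m inch '[{"x":-16,"z":35,"ay":-0.048},{"x":-15,"z":36,"ay":-0.048},{"x":-13,"z":36.5,"ay":-0.048},{"x":-11,"z":37,"ay":-0.048},{"x":-9,"z":38,"ay":-0.048}]' && python3 -m inch '[{"x":-8,"z":38,"ay":-0.048},{"x":-6,"z":38.5,"ay":-0.048},{"x":-4,"z":39,"ay":-0.048},{"x":-2,"z":39,"ay":-0.048},{"x":0}]' && python3 - <<'E'
from plan import *
shot('wrist','w1.png'); plan([(.436,.124,.206,9)])
E
```

```text
validation failed for argument at $[0]...
```

```bash
python3 -m inch '[{"ax":0,"ay":-0.048,"az":0,"x":-25,"y":0,"z":30,"hand":-1},{"ax":0,"ay":-0.048,"az":0,"x":-23,"y":0,"z":31,"hand":-1},{"ax":0,"ay":-0.048,"az":0,"x":-21,"y":0,"z":32.5,"hand":-1},{"ax":0,"ay":-0.048,"az":0,"x":-20,"y":0,"z":33.5,"hand":-1},{"ax":0,"ay":-0.048,"az":0,"x":-18,"y":0,"z":34.5,"hand":-1}]' && python3 -m inch '[{"ax":0,"ay":-0.048,"az":0,"x":-16,"y":0,"z":35,"hand":-1},{"ax":0,"ay":-0.048,"az":0,"x":-15,"y":0,"z":36,"hand":-1},{"ax":0,"ay":-0.048,"az":0,"x":-13,"y":0,"z":36.5,"hand":-1},{"ax":0,"ay":-0.048,"az":0,"x":-11,"y":0,"z":37,"hand":-1},{"ax":0,"ay":-0.048,"az":0,"x":-9,"y":0,"z":38,"hand":-1}]' && python3 -m inch '[{"ax":0,"ay":-0.048,"az":0,"x":-8,"y":0,"z":38,"hand":-1},{"ax":0,"ay":-0.048,"az":0,"x":-6,"y":0,"z":38.5,"hand":-1},{"ax":0,"ay":-0.048,"az":0,"x":-4,"y":0,"z":39,"hand":-1},{"ax":0,"ay":-0.048,"az":0,"x":-2,"y":0,"z":39,"hand":-1},{"ax":0,"ay":0,"az":0,"x":0,"y":0,"z":0,"hand":-1}]' && sed -i 's/"az":{rv\[2\]\/n:.3f}/"az":{rv[2]\/n:.3f},"hand":-1/' plan.py && python3 - <<'E'
from plan import *
shot('wrist','w1.png'); plan([(.436,.124,.206,9)])
E
```

```text
time: 0.57
eef_pos: [0.3002, -0.4865, 0.207]
tcp_rot: [-0.613, 0.353, -0.353, 0.613]
contact_force: [0.9, 0.2, 0.5]
opening: 0.997
time: 0.98
eef_pos: [0.4118, -0.3279, 0.2073]
tcp_rot: [-0.651, 0.277, -0.277, 0.651]
contact_force: [0.5, 0.2, 0.6]
opening: 1.0
time: 1.4
eef_pos: [0.5026, -0.1961, 0.2073]
tcp_rot: [-0.674, 0.211, -0.211, 0.676]
contact_force: [-0.4, -0.7, -0.6]
opening: 0.999
{"x":-26.5,"y":0.2,"z":25.2,"ax":-0.000,"ay":-0.085,"az":-0.000,"hand":-1}
{"x":-24.2,"y":0.2,"z":27.4,"ax":-0.000,"ay":-0.085,"az":-0.000,"hand":-1}
{"x":-21.8,"y":0.2,"z":29.3,"ax":-0.000,"ay":-0.085,"az":-0.000,"hand":-1}
{"x":-19.2,"y":0.2,"z":31.1,"ax":-0.000,"ay":-0.085,"az":-0.000,"hand":-1}
{"x":-16.5,"y":0.1,"z":32.6,"ax":-0.000,"ay":-0.085,"az":-0.000,"hand":-1}
{"x":-13.7,"y":0.1,"z":33.9,"ax":-0.000,"ay":-0.085,"az":-0.000,"hand":-1}
{"x":-10.7,"y":0.1,"z":34.9,"ax":-0.000,"ay":-0.085,"az":-0.000,"hand":-1}
{"x":-7.7,"y":0.1,"z":35.7,"ax":-0.000,"ay":-0.085,"az":-0.000,"hand":-1}
{"x":-4.7,"y":0.1,"z":36.3,"ax":-0.000,"ay":-0.085,"az":-0.000,"hand":-1}
-- 9
```

View pics/w1.png

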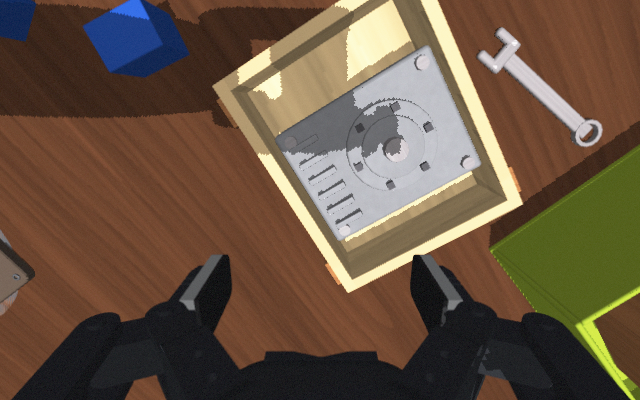

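The wrist view shows the crate rim corners at (213,88), (347,292) and (522,202). The gearbox top corners are at (277,137), (342,240), (480,163) and (430,45).

```bash
python3 - <<'E'
from h import *
c=load('w1.png');A=load('scene0.png');B=load('side0.png')
r=onplane(c,[(213,88),(347,292),(522,202)],.076);print('rim TR,TL,BL',r.round(4).tolist());print('centre',((r[0]+r[2])/2).round(4),'yaw',np.degrees(np.arctan2(*(r[0]-r[1])[[1,0]]))-90,np.degrees(np.arctan2(*(r[2]-r[1])[[1,0]])),np.linalg.norm(r[0]-r[1]),np.linalg.norm(r[2]-r[1]))
P,G=tri(c,[(213,88),(347,292),(522,202)],A,np.array([(726,77),(208,36),(18,392)])/4+[85,180]);print('tri w-scene',P.round(4).tolist(),G.round(4))
g=onplane(c,[(277,137),(342,240),(480,163),(430,45)],.068);print('gb TR TL BL BR',g.round(4).tolist(),g.mean(0).round(4))
E
python3 -m inch '[{"ax":0,"ay":-0.085,"az":0,"x":-26.5,"y":0,"z":25,"hand":-1},{"ax":0,"ay":-0.085,"az":0,"x":-24,"y":0,"z":27.5,"hand":-1},{"ax":0,"ay":-0.085,"az":0,"x":-22,"y":0,"z":29.5,"hand":-1},{"ax":0,"ay":-0.085,"az":0,"x":-19,"y":0,"z":31,"hand":-1},{"ax":0,"ay":-0.085,"az":0,"x":-16.5,"y":0,"z":32.5,"hand":-1}]' && python3 -m inch '[{"ax":0,"ay":-0.085,"az":0,"x":-13.5,"y":0,"z":34,"hand":-1},{"ax":0,"ay":-0.085,"az":0,"x":-10.5,"y":0,"z":35,"hand":-1},{"ax":0,"ay":-0.085,"az":0,"x":-7.5,"y":0,"z":35.5,"hand":-1},{"ax":0,"ay":-0.085,"az":0,"x":-4.5,"y":0,"z":36.5,"hand":-1},{"ax":0,"ay":0,"az":0,"x":0,"y":0,"z":0,"hand":-1}]'; python3 - <<'E'
from h import *
c=shot('wrist','w2.png')
# bright pine (top face) mask
hsv=cv2.cvtColor(c['img'],cv2.COLOR_RGB2HSV)
m=cv2.inRange(hsv,(15,25,215),(35,130,255));cs,_=cv2.findContours(m,0,1)
for k in cs:
    if cv2.contourArea(k)>300:
        r=cv2.minAreaRect(k);p=onplane(c,cv2.boxPoints(r),.062);e=np.diff(p,axis=0)
        print(np.round(r[0]),p.mean(0).round(4),np.linalg.norm(e,axis=1).round(4),np.degrees(np.arctan2(e[:,1],e[:,0])).round(1))
E
```

```text
rim TR,TL,BL [[0.4728, -0.069, 0.076], [0.4548, -0.3173, 0.076], [0.6586, -0.3309, 0.076]]
centre [ 0.5657 -0.1999  0.076 ] yaw -4.152527975879664 -3.803544264345472 0.24902588200615872 0.20428304399392105
tri w-scene [[0.4702, -0.0658, 0.0708], [0.4544, -0.3168, 0.0743], [0.6583, -0.3296, 0.0761]] [0.0045 0.0027 0.0021]
gb TR TL BL BR [[0.4925, -0.1373, 0.068], [0.4837, -0.2648, 0.068], [0.6437, -0.2737, 0.068], [0.6547, -0.1506, 0.068]] [ 0.5686 -0.2066  0.068 ]
time: 1.87
eef_pos: [0.4641, -0.0219, 0.2073]
tcp_rot: [0.704, -0.067, 0.066, -0.704]
contact_force: [1.2, 0.1, -1.0]
opening: 1.001
time: 2.28
eef_pos: [0.4361, 0.1252, 0.2073]
tcp_rot: [-0.704, -0.055, 0.056, 0.706]
contact_force: [-0.3, 0.3, 0.5]
opening: 1.0
[574. 251.] [0.7287 0.0802 0.062 ] [0.1741 0.0217 0.1768] [ 79.7 -19.7 -99.3]
[320. 181.] [0.4353 0.1211 0.062 ] [0.0579 0.0427 0.0602] [   9.   -79.5 -171. ]
[490. 191.] [0.6134 0.138  0.062 ] [0.0629 0.0632 0.0657] [  55.   -34.2 -122.6]
[552.  14.] [0.6167 0.3062 0.062 ] [0.0635 0.023  0.065 ] [   9.5  -67.2 -170.6]
```

View pics/w2.png

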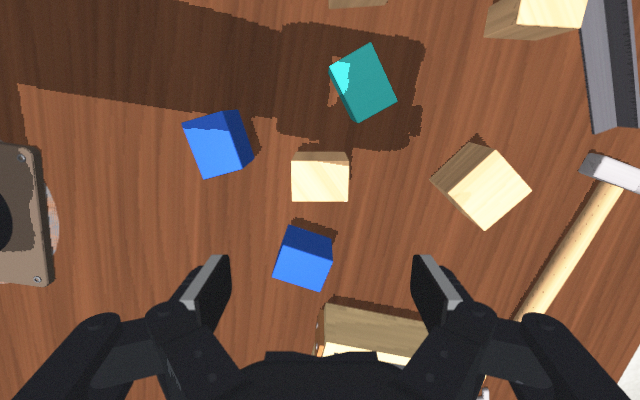

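The thick block's top centre is at wrist pixel (320,181), standing alone and parallel to the jaws. The wrist fix (0.4353, 0.1211) and the two-view fix (0.4346, 0.1240) agree to 3 mm, and the height is 61 mm. I descend and grip.

```bash
python3 -m inch '[{"ax":0,"ay":0,"az":0,"x":-1.5,"y":38,"z":-2.5,"hand":-1},{"ax":0,"ay":0,"az":0,"x":0,"y":38,"z":0,"hand":-1},{"ax":0,"ay":0,"az":0,"x":0,"y":38,"z":0,"hand":-1},{"ax":0,"ay":0,"az":0,"x":0,"y":33,"z":0,"hand":-1},{"ax":0,"ay":0,"az":0,"x":0,"y":23,"z":0,"hand":-1}]' 40 && python3 -m inch '[{"ax":0,"ay":0,"az":0,"x":0,"y":0,"z":0,"hand":-1},{"ax":0,"ay":0,"az":0,"x":0,"y":0,"z":0,"hand":1},{"ax":0,"ay":0,"az":0,"x":0,"y":0,"z":0,"hand":1},{"ax":0,"ay":0,"az":0,"x":0,"y":0,"z":0,"hand":1},{"ax":0,"ay":0,"az":0,"x":0,"y":0,"z":0,"hand":1}]' && python3 -m inch '[{"ax":0,"ay":0,"az":0,"x":0,"y":0,"z":0,"hand":1},{"ax":0,"ay":0,"az":0,"x":0,"y":0,"z":0,"hand":1},{"ax":0,"ay":0,"az":0,"x":0,"y":0,"z":0,"hand":1}]'
```

```text
time: 2.75
eef_pos: [0.4348, 0.1166, 0.0342]
tcp_rot: [0.705, 0.05, -0.053, -0.705]
contact_force: [0.5, 0.9, 0.5]
opening: 0.998
time: 3.17
eef_pos: [0.4387, 0.1183, 0.0397]
tcp_rot: [0.705, 0.054, -0.051, -0.705]
contact_force: [-0.6, -0.1, 0.3]
opening: 0.456
time: 3.42
eef_pos: [0.4351, 0.1182, 0.0393]
tcp_rot: [0.705, 0.051, -0.056, -0.705]
contact_force: [-11.8, -3.8, 20.9]
opening: 0.004
```

```bash
python3 - <<'E'
from h import *
print(get_state())
w=shot('wrist','w3.png');s=shot('scene','s3.png')
cv2.imwrite('pics/v3.png',np.vstack([cv2.resize(w['img'][:,:,::-1],(480,300)),cv2.resize(s['img'][100:300,240:560,::-1],(480,300))]))
E
```

```text
{'time': 3.4167, 'qpos': array([ 4.04344614e-02,  1.07724705e-02,  2.22812609e+00, -1.62425457e-03,
        9.09637646e-01, -1.09802736e-01]), 'dq': array([ 0.00133176, -0.01465967, -0.01092858, -0.01127797,  0.07286634,
        0.00110734]), 'joint_efforts': array([-3.63083426e-01, -1.50135076e+01, -2.13166040e+01,  5.53468578e-01,
       -3.81123394e+00,  3.20457882e-03]), 'eef_pos': array([0.43510233, 0.11823486, 0.03934789]), 'tcp_rot': array([ 0.70544825,  0.05095067, -0.05588889, -0.704715  ]), 'contact_force': array([-11.82953154,  -3.82213382,  20.85609452]), 'wrist_torque': array([-0.41794474,  2.16619563,  0.0037402 ]), 'opening': 0.0043478794547803035}
```

View pics/v3.png

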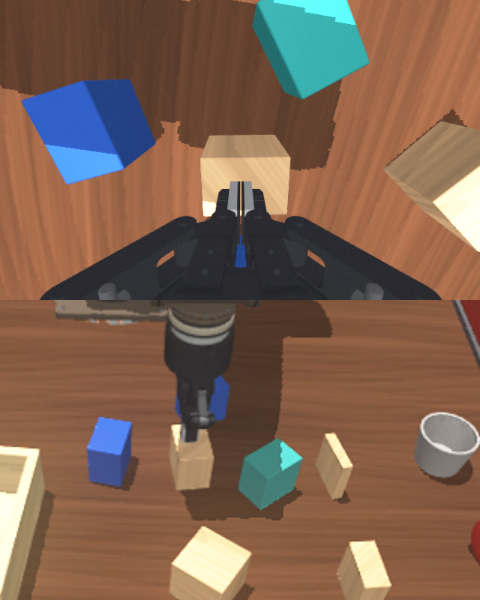

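```bash
python3 - <<'E'
from h import *
w=load('w3.png');T=toolT()
P=lambda p:(T@np.r_[p,1])[:3]
for y in(-.04,-.02,-.008,0,.011):print(y,P([0,y,0]).round(3),proj(w,[P([0,y,0])]).round(0),proj(w,[P([.0425,y,0])]).round(0), proj(load('s3.png'),[P([0,y,0])]).round(0))
for z in(.06,.09): print(z,onplane(w,[(320,245)],z).round(3))
# block top corners here: front edge/back edge
print(onplane(w,[(267,207),(387,207),(267,284),(385,284)],.062).round(3))
E
```

```text
-0.04 [0.436 0.118 0.08 ] [[322. 273.]] [[414. 273.]] [[365. 186.]]
-0.02 [0.436 0.118 0.06 ] [[322. 253.]] [[403. 253.]] [[365. 194.]]
-0.008 [0.436 0.118 0.048] [[322. 243.]] [[398. 243.]] [[364. 198.]]
0 [0.436 0.118 0.04 ] [[322. 237.]] [[395. 237.]] [[364. 201.]]
0.011 [0.436 0.118 0.029] [[322. 229.]] [[391. 229.]] [[364. 205.]]
0.06 [[0.434 0.123 0.06 ]]
0.09 [[0.432 0.137 0.09 ]]
[[0.405 0.14  0.062]
 [0.463 0.149 0.062]
 [0.409 0.097 0.062]
 [0.472 0.106 0.062]]
```

```bash
python3 -m inch '[{"ax":0,"ay":0,"az":0,"x":0,"y":-20,"z":0,"hand":1},{"ax":0,"ay":0,"az":0,"x":0,"y":-35,"z":0,"hand":1},{"ax":0,"ay":0,"az":0,"x":0,"y":-25,"z":0,"hand":1},{"ax":0,"ay":0,"az":0,"x":0,"y":0,"z":0,"hand":1},{"ax":0,"ay":0,"az":0,"x":0,"y":0,"z":0,"hand":1}]'; python3 - <<'E'
from h import *
w=shot('wrist','w4.png');s=shot('scene','s4.png');d=shot('side','d4.png')
st=get_state();print(st['eef_pos'],st['contact_force'],st['opening']);T=toolT()
t=(T@[0,.011,0,1])[:3]
im=[]
for c,n in((w,'w'),(s,'s'),(d,'d')):
    u=proj(c,[t,(T@[0,-.02,0,1])[:3]]);print(n,u.round(1).tolist())
    x,y=np.clip(u[0].astype(int)-[33,60],[0,0],[574,300]);print('org',x,y)
    k=c['img'][y:y+100,x:x+66,::-1].copy();k=cv2.resize(k,None,fx=4,fy=4)
    for p,col in zip(u,((0,0,255),(0,255,0))):cv2.circle(k,tuple(((p-[x,y])*4).astype(int).tolist()),4,col,1)
    im.append(k)
cv2.imwrite('pics/v4.png',np.hstack(im))
E
```

```text
time: 3.93
eef_pos: [0.4382, 0.1188, 0.1197]
tcp_rot: [0.705, 0.055, -0.051, -0.705]
contact_force: [-0.8, -0.3, 0.3]
opening: 0.003
[0.43555211 0.11854704 0.11615636] [-0.54011045  0.07932383 -0.38404949] 0.003923755023756425
w [[316.6, 226.3], [316.3, 248.8]]
org 283 166
s [[366.6, 176.3], [367.8, 163.7]]
org 333 116
d [[311.8, 207.1], [312.0, 192.9]]
org 278 147
```

View pics/v4.png

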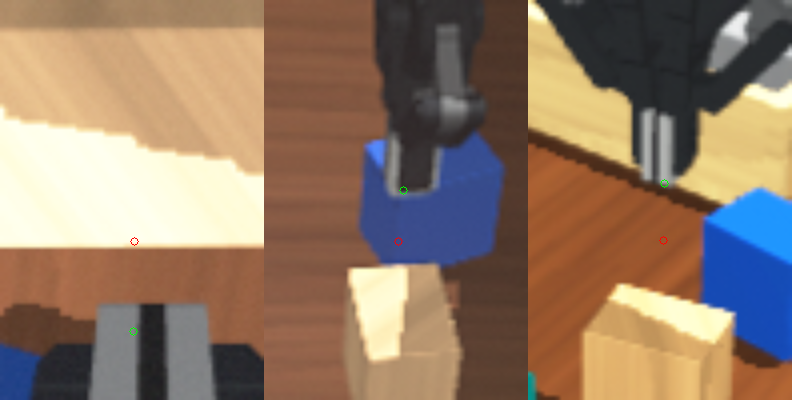

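The crops show the shut fingertips near the green mark, about 30 mm higher than the stated 11 mm ahead of the TCP (red mark). That is why the jaws closed above the block. The block itself did not move. I triangulate the real fingertips in tool coordinates.

```bash
python3 - <<'E'
from h import *
T=toolT();c={k:load(k+'4.png') for k in 'wsd'};u={'w':(320.5,242.5),'s':(370,164),'d':(311,193)}
for a,b in('sd','ws','wd'):
    P,G=tri(c[a],[u[a]],c[b],[u[b]]);print(a+b,P[0].round(4),G.round(4),'tool',(np.linalg.inv(T)@np.r_[P[0],1])[:3].round(4))
E
```

```text
sd [0.4365 0.1219 0.137 ] [0.0014] tool [ 0.0013 -0.0208  0.0032]
ws [0.4371 0.1225 0.1367] [0.0005] tool [ 0.0021 -0.0205  0.0037]
wd [0.4365 0.1224 0.1374] [0.0019] tool [ 0.0015 -0.0213  0.0037]
```

All three pairs agree: the real fingertips sit at tool (2, -21, 3.5) mm, so the reported TCP is 32 mm too low and 3.5 mm off in tool z. I'll correct for that from here. I open, descend to reported z ≈ 0.005, and grip.

```bash
python3 -m inch '[{"ax":0,"ay":0,"az":0,"x":-1.5,"y":0,"z":0,"hand":-1},{"ax":0,"ay":0,"az":0,"x":0,"y":0,"z":0,"hand":-1},{"ax":0,"ay":0,"az":0,"x":0,"y":0,"z":0,"hand":-1},{"ax":0,"ay":0,"az":0,"x":0,"y":0,"z":0,"hand":-1},{"ax":0,"ay":0,"az":0,"x":0,"y":0,"z":0,"hand":-1}]' 40 && python3 -m inch '[{"ax":0,"ay":0,"az":0,"x":0,"y":10,"z":0,"hand":-1},{"ax":0,"ay":0,"az":0,"x":0,"y":35,"z":0,"hand":-1},{"ax":0,"ay":0,"az":0,"x":0,"y":35,"z":0,"hand":-1},{"ax":0,"ay":0,"az":0,"x":0,"y":20,"z":0,"hand":-1},{"ax":0,"ay":0,"az":0,"x":0,"y":10,"z":0,"hand":-1}]' && python3 -m inch '[{"ax":0,"ay":0,"az":0,"x":0,"y":0,"z":0,"hand":-1},{"ax":0,"ay":0,"az":0,"x":0,"y":0,"z":0,"hand":1},{"ax":0,"ay":0,"az":0,"x":0,"y":0,"z":0,"hand":1},{"ax":0,"ay":0,"az":0,"x":0,"y":0,"z":0,"hand":1},{"ax":0,"ay":0,"az":0,"x":0,"y":0,"z":0,"hand":1}]'
```

```text
time: 4.5
eef_pos: [0.4351, 0.1183, 0.1172]
tcp_rot: [-0.705, -0.053, 0.053, 0.705]
contact_force: [-0.9, -0.1, 0.1]
opening: 0.706
time: 4.92
eef_pos: [0.432, 0.1181, 0.0037]
tcp_rot: [-0.705, -0.051, 0.055, 0.705]
contact_force: [0.3, 0.8, -0.2]
opening: 0.997
time: 5.33
eef_pos: [0.4371, 0.1184, 0.0094]
tcp_rot: [0.705, 0.055, -0.051, -0.705]
contact_force: [1.3, 0.1, 3.3]
opening: 0.696
```

```bash
python3 -m inch '[{"ax":0,"ay":0,"az":0,"x":0,"y":-15,"z":0,"hand":1},{"ax":0,"ay":0,"az":0,"x":0,"y":-38,"z":0,"hand":1},{"ax":0,"ay":0,"az":0,"x":0,"y":-38,"z":0,"hand":1},{"ax":0,"ay":0,"az":0,"x":0,"y":-38,"z":0,"hand":1},{"ax":0,"ay":0,"az":0,"x":0,"y":-36,"z":0,"hand":1}]' && python3 - <<'E'
from plan import *
print(get_state()['opening']);plan([(.5694,-.1160,.170,-4.1)],smax=35)
E
```

```text
time: 5.75
eef_pos: [0.4352, 0.1184, 0.1754]
tcp_rot: [0.705, 0.054, -0.052, -0.705]
contact_force: [0.7, -0.2, -1.0]
opening: 0.691
0.6912062540069911
{"x":12.2,"y":0.7,"z":-31.5,"ax":-0.000,"ay":0.028,"az":0.000,"hand":-1}
{"x":13.1,"y":0.7,"z":-31.1,"ax":-0.000,"ay":0.028,"az":0.000,"hand":-1}
{"x":13.9,"y":0.7,"z":-30.8,"ax":-0.000,"ay":0.028,"az":0.000,"hand":-1}
{"x":14.8,"y":0.7,"z":-30.4,"ax":-0.000,"ay":0.028,"az":0.000,"hand":-1}
{"x":15.6,"y":0.7,"z":-29.9,"ax":-0.000,"ay":0.028,"az":0.000,"hand":-1}
{"x":16.4,"y":0.7,"z":-29.5,"ax":-0.000,"ay":0.028,"az":0.000,"hand":-1}
{"x":17.3,"y":0.7,"z":-29.0,"ax":-0.000,"ay":0.028,"az":0.000,"hand":-1}
{"x":18.0,"y":0.7,"z":-28.5,"ax":-0.000,"ay":0.028,"az":0.000,"hand":-1}
-- 8
```

```bash
python3 -m inch '[{"ax":0,"ay":0.028,"az":0,"x":12,"y":0,"z":-31.5,"hand":1},{"ax":0,"ay":0.028,"az":0,"x":13,"y":0,"z":-31,"hand":1},{"ax":0,"ay":0.028,"az":0,"x":14,"y":0,"z":-31,"hand":1},{"ax":0,"ay":0.028,"az":0,"x":15,"y":0,"z":-30.5,"hand":1},{"ax":0,"ay":0.028,"az":0,"x":15.5,"y":0,"z":-30,"hand":1}]' && python3 -m inch '[{"ax":0,"ay":0.028,"az":0,"x":16.5,"y":0,"z":-29.5,"hand":1},{"ax":0,"ay":0.028,"az":0,"x":17,"y":0,"z":-29,"hand":1},{"ax":0,"ay":0.028,"az":0,"x":18,"y":0,"z":-28.5,"hand":1},{"ax":0,"ay":0,"az":0,"x":0,"y":0,"z":0,"hand":1},{"ax":0,"ay":0,"az":0,"x":0,"y":0,"z":0,"hand":1}]' && python3 - <<'E'
from plan import *
w=shot('wrist','w5.png');s=shot('scene','s5.png');d=shot('side','d5.png');plan([(.5694,-.1160,.170,-4.1)],smax=100)
T=toolT();print(T[:3,3])
# predicted outlines of block bottom (z=rep-.005) for checking, seen in wrist and scene
im=[cv2.resize(w['img'][60:360,120:520,::-1],(560,420))]
b=s['img'][120:330,80:300,::-1]; b=cv2.resize(b,None,fx=2,fy=2);im=np.hstack([im[0],b[:420,100:340]])
cv2.imwrite('pics/v5.png',im)
E
```

```text
time: 6.17
eef_pos: [0.5197, -0.03, 0.1736]
tcp_rot: [0.707, 0.004, -0.002, -0.707]
contact_force: [0.8, 0.2, -0.5]
opening: 0.695
time: 6.58
eef_pos: [0.5692, -0.1179, 0.1728]
tcp_rot: [-0.707, 0.027, -0.027, 0.707]
contact_force: [-0.1, 0.6, -1.0]
opening: 0.696
{"x":1.2,"y":2.6,"z":-0.4,"ax":-0.000,"ay":-0.001,"az":-0.000,"hand":-1}
-- 1
[ 0.56827554 -0.11549318  0.17258576]
```

View pics/v5.png

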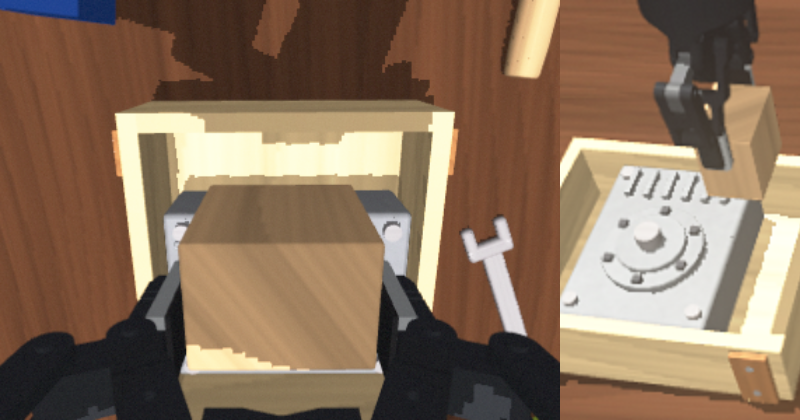

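The block is held upright with its edges parallel to the crate wall. Rim outer edge is at row ≈140, its inner edge at ≈154, and the block's near-face edges are at rows 192 and 234. I check these numerically.

```bash
python3 - <<'E'
from h import *
w=load('w5.png');f=lambda x,y:(120+x/1.4,60+y/1.4)
p=onplane(w,[f(181,243),f(382,243)],.2275);q=onplane(w,[f(210,185),f(355,185)],.1655)
print('top edge',p.round(4).tolist(),'bot',q.round(4).tolist(),np.linalg.norm(p[1]-p[0]),np.linalg.norm(q[1]-q[0]))
r=onplane(w,[f(117,113),f(454,112),f(135,131),f(435,131)],.076);print('rim outer, inner',r.round(4).tolist(),np.linalg.norm(r[1]-r[0]),'yaw',np.degrees(np.arctan2(*(r[1]-r[0])[[1,0]])))
ex=(r[1]-r[0])/np.linalg.norm(r[1]-r[0]);ey=np.array([-ex[1],ex[0],0])
o=(r[0]+r[1])/2
for n,k in(('top',p),('bot',q)):print(n,'from outer wall mid: x',((k.mean(0)-o)@ex).round(4),'y(want -.018)',((k.mean(0)-o)@ey).round(4), 'skew',((k[1]-k[0])@ey).round(4))
# want: +y face at 86+22=108 -> 126-108=18 mm inside outer wall
E
```

```text
top edge [[0.5433, -0.0898, 0.2275], [0.5995, -0.0942, 0.2275]] bot [[0.5417, -0.091, 0.1655], [0.602, -0.0956, 0.1655]] 0.05634291176118547 0.060498030099581095
rim outer, inner [[0.4744, -0.0669, 0.076], [0.6765, -0.0819, 0.076], [0.4833, -0.0785, 0.076], [0.6654, -0.0926, 0.076]] 0.20270705824299867 yaw -4.255281081931778
top from outer wall mid: x -0.0027 y(want -.018) -0.0178 skew -0.0002
bot from outer wall mid: x -0.0022 y(want -.018) -0.0191 skew -0.0002
```

The fit is good: the block face is 18–19 mm inside the outer wall (want 18), skew under 1 mm, x off by 2 mm. I descend, slowing at the end.

```bash
python3 -m inch '[{"ax":0,"ay":0,"az":0,"x":2,"y":20,"z":0,"hand":1},{"ax":0,"ay":0,"az":0,"x":0,"y":35,"z":0,"hand":1},{"ax":0,"ay":0,"az":0,"x":0,"y":30,"z":0,"hand":1},{"ax":0,"ay":0,"az":0,"x":0,"y":20,"z":0,"hand":1},{"ax":0,"ay":0,"az":0,"x":0,"y":15,"z":0,"hand":1}]' && python3 -m inch '[{"ax":0,"ay":0,"az":0,"x":0,"y":12,"z":0,"hand":1},{"ax":0,"ay":0,"az":0,"x":0,"y":10,"z":0,"hand":1},{"ax":0,"ay":0,"az":0,"x":0,"y":8,"z":0,"hand":1},{"ax":0,"ay":0,"az":0,"x":0,"y":0,"z":0,"hand":1},{"ax":0,"ay":0,"az":0,"x":0,"y":0,"z":0,"hand":1}]' && python3 -m inch '[{"ax":0,"ay":0,"az":0,"x":0,"y":2,"z":0,"hand":1},{"ax":0,"ay":0,"az":0,"x":0,"y":0,"z":0,"hand":1}]' && python3 -m inch '[{"ax":0,"ay":0,"az":0,"x":0,"y":2,"z":0,"hand":1},{"ax":0,"ay":0,"az":0,"x":0,"y":0,"z":0,"hand":1}]'
```

```text
time: 7.15
eef_pos: [0.5687, -0.1144, 0.05]
tcp_rot: [-0.706, 0.027, -0.024, 0.707]
contact_force: [-0.1, 0.1, -0.9]
opening: 0.69
time: 7.57
eef_pos: [0.5711, -0.1165, 0.0228]
tcp_rot: [0.707, -0.026, 0.026, -0.707]
contact_force: [-0.3, -0.7, -0.2]
opening: 0.694
time: 7.73
eef_pos: [0.5715, -0.1169, 0.0214]
tcp_rot: [0.707, -0.026, 0.027, -0.706]
contact_force: [-0.2, -0.5, -1.0]
opening: 0.693
time: 7.9
eef_pos: [0.5718, -0.1171, 0.0194]
tcp_rot: [0.707, -0.025, 0.027, -0.706]
contact_force: [-0.9, 0.0, -0.5]
opening: 0.697
```

```bash
python3 -m inch '[{"ax":0,"ay":0,"az":0,"x":0,"y":2,"z":0,"hand":1},{"ax":0,"ay":0,"az":0,"x":0,"y":0,"z":0,"hand":1}]' && python3 -m inch '[{"ax":0,"ay":0,"az":0,"x":0,"y":1,"z":0,"hand":1},{"ax":0,"ay":0,"az":0,"x":0,"y":0,"z":0,"hand":1}]' && python3 -m inch '[{"ax":0,"ay":0,"az":0,"x":0,"y":1,"z":0,"hand":1},{"ax":0,"ay":0,"az":0,"x":0,"y":0,"z":0,"hand":1}]'
```

```text
time: 8.07
eef_pos: [0.5718, -0.1172, 0.0194]
tcp_rot: [0.707, -0.026, 0.026, -0.706]
contact_force: [-5.1, 1.3, 11.9]
opening: 0.695
time: 8.23
eef_pos: [0.5718, -0.1172, 0.0194]
tcp_rot: [0.707, -0.026, 0.026, -0.706]
contact_force: [-7.0, 0.6, 16.9]
opening: 0.692
time: 8.4
eef_pos: [0.5718, -0.1172, 0.0194]
tcp_rot: [0.707, -0.026, 0.026, -0.706]
contact_force: [-9.0, 2.3, 21.0]
opening: 0.694
```

```bash
python3 -m inch '[{"ax":0,"ay":0,"az":0,"x":0,"y":-3,"z":0,"hand":1},{"ax":0,"ay":0,"az":0,"x":0,"y":0,"z":0,"hand":-1},{"ax":0,"ay":0,"az":0,"x":0,"y":0,"z":0,"hand":-1},{"ax":0,"ay":0,"az":0,"x":0,"y":0,"z":0,"hand":-1},{"ax":0,"ay":0,"az":0,"x":0,"y":0,"z":0,"hand":-1}]' && python3 -m inch '[{"ax":0,"ay":0,"az":0,"x":0,"y":-10,"z":0,"hand":-1},{"ax":0,"ay":0,"az":0,"x":0,"y":-30,"z":0,"hand":-1},{"ax":0,"ay":0,"az":0,"x":0,"y":-38,"z":0,"hand":-1},{"ax":0,"ay":0,"az":0,"x":0,"y":-38,"z":0,"hand":-1},{"ax":0,"ay":0,"az":0,"x":0,"y":-38,"z":0,"hand":-1}]' && python3 - <<'E'
from plan import *
w=shot('wrist','w6.png');s=shot('scene','s6.png');d=shot('side','d6.png')
plan([(.614,.310,.174,5.5)],smax=38)
E
```

```text
time: 8.82
eef_pos: [0.5704, -0.1165, 0.0168]
tcp_rot: [-0.706, 0.027, -0.026, 0.707]
contact_force: [0.0, 0.2, -0.8]
opening: 1.001
time: 9.23
eef_pos: [0.5704, -0.1165, 0.1733]
tcp_rot: [-0.707, 0.026, -0.026, 0.707]
contact_force: [0.1, -0.6, -0.1]
opening: 0.997
{"x":0.7,"y":0.2,"z":35.8,"ax":0.000,"ay":-0.014,"az":0.001,"hand":-1}
{"x":1.2,"y":0.2,"z":35.8,"ax":0.000,"ay":-0.014,"az":0.001,"hand":-1}
{"x":1.7,"y":0.2,"z":35.8,"ax":0.000,"ay":-0.014,"az":0.001,"hand":-1}
{"x":2.2,"y":0.2,"z":35.7,"ax":0.000,"ay":-0.014,"az":0.001,"hand":-1}
{"x":2.7,"y":0.2,"z":35.7,"ax":0.000,"ay":-0.014,"az":0.001,"hand":-1}
{"x":3.2,"y":0.2,"z":35.7,"ax":0.000,"ay":-0.014,"az":0.001,"hand":-1}
{"x":3.8,"y":0.2,"z":35.6,"ax":0.000,"ay":-0.014,"az":0.001,"hand":-1}
{"x":4.3,"y":0.2,"z":35.5,"ax":0.000,"ay":-0.014,"az":0.001,"hand":-1}
{"x":4.8,"y":0.2,"z":35.5,"ax":0.000,"ay":-0.014,"az":0.001,"hand":-1}
{"x":5.3,"y":0.2,"z":35.4,"ax":0.000,"ay":-0.014,"az":0.001,"hand":-1}
{"x":5.8,"y":0.3,"z":35.3,"ax":0.000,"ay":-0.014,"az":0.001,"hand":-1}
{"x":6.3,"y":0.3,"z":35.2,"ax":0.000,"ay":-0.014,"az":0.001,"hand":-1}
-- 12
```

```bash
python3 -m inch '[{"ax":0,"ay":-0.014,"az":0,"x":1,"y":0,"z":36,"hand":-1},{"ax":0,"ay":-0.014,"az":0,"x":1,"y":0,"z":36,"hand":-1},{"ax":0,"ay":-0.014,"az":0,"x":2,"y":0,"z":36,"hand":-1},{"ax":0,"ay":-0.014,"az":0,"x":2,"y":0,"z":36,"hand":-1},{"ax":0,"ay":-0.014,"az":0,"x":3,"y":0,"z":35.5,"hand":-1}]' && python3 -m inch '[{"ax":0,"ay":-0.014,"az":0,"x":3,"y":0,"z":35.5,"hand":-1},{"ax":0,"ay":-0.014,"az":0,"x":4,"y":0,"z":35.5,"hand":-1},{"ax":0,"ay":-0.014,"az":0,"x":4,"y":0,"z":35.5,"hand":-1},{"ax":0,"ay":-0.014,"az":0,"x":5,"y":0,"z":35.5,"hand":-1},{"ax":0,"ay":-0.014,"az":0,"x":5,"y":0,"z":35.5,"hand":-1}]' && python3 -m inch '[{"ax":0,"ay":-0.014,"az":0,"x":6,"y":0,"z":35.5,"hand":-1},{"ax":0,"ay":-0.014,"az":0,"x":6,"y":0,"z":35,"hand":-1},{"ax":0,"ay":0,"az":0,"x":0,"y":0,"z":0,"hand":-1},{"ax":0,"ay":0,"az":0,"x":0,"y":0,"z":0,"hand":-1}]' && python3 - <<'E'
from plan import *
c=shot('wrist','w7.png');print(toolT().round(3).tolist())
hsv=cv2.cvtColor(c['img'],cv2.COLOR_RGB2HSV)
u=proj(c,[(.616,.312,.062)])[0];print('pred',u,hsv[int(u[1]),int(u[0])])
for lo in(190,215,235):
  m=cv2.inRange(hsv,(10,20,lo),(35,150,255));cs,_=cv2.findContours(m,0,1)
  for k in cs:
    if cv2.contourArea(k)>300:
        r=cv2.minAreaRect(k);p=onplane(c,cv2.boxPoints(r),.0615);e=np.diff(p,axis=0)
        print(lo,np.round(r[0]),cv2.contourArea(k),p.mean(0).round(4),np.linalg.norm(e,axis=1).round(4),np.degrees(np.arctan2(e[:,1],e[:,0])).round(1),cv2.approxPolyDP(k,4,True).reshape(-1,2).tolist() if np.hypot(*(np.array(r[0])-u))<60 else '')
E
```

```text
time: 9.8
eef_pos: [0.587, 0.0639, 0.17]
tcp_rot: [-0.707, 0.002, -0.0, 0.707]
contact_force: [0.3, -0.5, -0.6]
opening: 1.0
time: 10.22
eef_pos: [0.6038, 0.2418, 0.1698]
tcp_rot: [0.707, 0.023, -0.025, -0.706]
contact_force: [0.7, -0.1, 0.7]
opening: 1.001
time: 10.55
eef_pos: [0.6104, 0.3129, 0.1694]
tcp_rot: [0.707, 0.033, -0.035, -0.706]
contact_force: [-1.1, -1.2, -0.1]
opening: 0.997
[[0.995, -0.003, -0.095, 0.611], [0.095, -0.002, 0.995, 0.312], [-0.003, -1.0, -0.001, 0.17], [0.0, 0.0, 0.0, 1.0]]
pred [327.18129872 188.64839072] [ 15 107 195]
190 [309. 341.] 2250.5 [0.6142 0.1371 0.0615] [0.0655 0.0719 0.0693] [  63.9  -34.4 -112.8] 
190 [327. 188.] 1909.0 [0.6159 0.3118 0.0615] [0.0579 0.0296 0.0597] [   5.6  -82.3 -174.4] [[359, 174], [295, 174], [295, 204], [358, 203]]
190 [140. 176.] 721.5 [0.4448 0.3076 0.0615] [0.0576 0.0129 0.0585] [  12.   -86.3 -167.8] 
215 [309. 341.] 2206.0 [0.6142 0.1373 0.0615] [0.0646 0.072  0.0682] [  64.3  -33.9 -112.4] 
215 [327. 194.] 970.5 [0.6163 0.3068 0.0615] [0.0591 0.02   0.0603] [   7.8  -80.2 -172.1] [[359, 185], [338, 183], [335, 188], [302, 193], [297, 186], [295, 203], [358, 203]]
235 [309. 341.] 2169.5 [0.6139 0.1371 0.0615] [0.0643 0.0709 0.0679] [  64.1  -34.1 -112.6] 
235 [327. 194.] 909.5 [0.6164 0.3063 0.0615] [0.059  0.0184 0.0602] [   7.3  -80.7 -172.6] [[359, 185], [295, 193], [295, 203], [358, 203]]
```

The thin block's top is at wrist (327,188), measuring 59 × 30 mm at yaw 5.6°. It fixes to (0.6159, 0.3118), against (0.6160, 0.3134) earlier. I grasp it.

```bash
python3 -m inch '[{"ax":0,"ay":0,"az":0,"x":3,"y":30,"z":-3,"hand":-1},{"ax":0,"ay":0,"az":0,"x":0,"y":38,"z":0,"hand":-1},{"ax":0,"ay":0,"az":0,"x":0,"y":38,"z":0,"hand":-1},{"ax":0,"ay":0,"az":0,"x":0,"y":36,"z":0,"hand":-1},{"ax":0,"ay":0,"az":0,"x":0,"y":21,"z":0,"hand":-1}]' 40 && python3 -m inch '[{"ax":0,"ay":0,"az":0,"x":0,"y":0,"z":0,"hand":-1},{"ax":0,"ay":0,"az":0,"x":0,"y":0,"z":0,"hand":1},{"ax":0,"ay":0,"az":0,"x":0,"y":0,"z":0,"hand":1},{"ax":0,"ay":0,"az":0,"x":0,"y":0,"z":0,"hand":1},{"ax":0,"ay":0,"az":0,"x":0,"y":0,"z":0,"hand":1}]' && python3 -m inch '[{"ax":0,"ay":0,"az":0,"x":0,"y":0,"z":0,"hand":1},{"ax":0,"ay":0,"az":0,"x":0,"y":-20,"z":0,"hand":1},{"ax":0,"ay":0,"az":0,"x":0,"y":-38,"z":0,"hand":1},{"ax":0,"ay":0,"az":0,"x":0,"y":-38,"z":0,"hand":1},{"ax":0,"ay":0,"az":0,"x":0,"y":-38,"z":0,"hand":1}]' && python3 -m inch '[{"ax":0,"ay":0,"az":0,"x":0,"y":-35,"z":0,"hand":1},{"ax":0,"ay":0,"az":0,"x":0,"y":0,"z":0,"hand":1}]' && python3 - <<'E'
from plan import *
c=np.array([.5655,-.1985]);y=np.radians(-4.2);ex=np.array([np.cos(y),np.sin(y)]);ey=np.array([-ex[1],ex[0]])
t=c-.093*ey; t2=t-.002*ex-.0035*ey;print(t,t2)
plan([(*t2,.174,-4.2)],smax=39)
E
```

```text
time: 11.02
eef_pos: [0.6117, 0.3055, 0.0029]
tcp_rot: [0.707, 0.03, -0.035, -0.705]
contact_force: [-0.1, 0.1, -0.6]
opening: 1.003
time: 11.43
eef_pos: [0.617, 0.3091, 0.0117]
tcp_rot: [-0.706, -0.035, 0.031, 0.707]
contact_force: [0.6, -0.2, -0.4]
opening: 0.691
time: 11.85
eef_pos: [0.6144, 0.3087, 0.144]
tcp_rot: [0.706, 0.033, -0.034, -0.706]
contact_force: [0.2, 0.2, -0.1]
opening: 0.694
time: 12.02
eef_pos: [0.6197, 0.3106, 0.1896]
tcp_rot: [-0.705, -0.04, 0.027, 0.708]
contact_force: [1.0, 0.1, 1.5]
opening: 0.692
[ 0.55868885 -0.29125025] [ 0.55643789 -0.29459437]
{"x":-7.5,"y":0.7,"z":-37.3,"ax":-0.000,"ay":0.010,"az":0.001,"hand":-1}
{"x":-7.1,"y":0.7,"z":-37.4,"ax":-0.000,"ay":0.010,"az":0.001,"hand":-1}
{"x":-6.7,"y":0.7,"z":-37.4,"ax":-0.000,"ay":0.010,"az":0.001,"hand":-1}
{"x":-6.3,"y":0.7,"z":-37.5,"ax":-0.000,"ay":0.010,"az":0.001,"hand":-1}
{"x":-5.9,"y":0.8,"z":-37.6,"ax":-0.000,"ay":0.010,"az":0.001,"hand":-1}
{"x":-5.5,"y":0.8,"z":-37.6,"ax":-0.000,"ay":0.010,"az":0.001,"hand":-1}
{"x":-5.2,"y":0.8,"z":-37.7,"ax":-0.000,"ay":0.010,"az":0.001,"hand":-1}
{"x":-4.8,"y":0.8,"z":-37.7,"ax":-0.000,"ay":0.010,"az":0.001,"hand":-1}
{"x":-4.4,"y":0.8,"z":-37.8,"ax":-0.000,"ay":0.010,"az":0.001,"hand":-1}
{"x":-4.0,"y":0.9,"z":-37.8,"ax":-0.000,"ay":0.010,"az":0.001,"hand":-1}
{"x":-3.6,"y":0.9,"z":-37.9,"ax":-0.000,"ay":0.010,"az":0.001,"hand":-1}
{"x":-3.2,"y":0.9,"z":-37.9,"ax":-0.000,"ay":0.010,"az":0.001,"hand":-1}
{"x":-2.8,"y":0.9,"z":-37.9,"ax":-0.000,"ay":0.010,"az":0.001,"hand":-1}
{"x":-2.4,"y":0.9,"z":-38.0,"ax":-0.000,"ay":0.010,"az":0.001,"hand":-1}
{"x":-2.0,"y":0.9,"z":-38.0,"ax":-0.000,"ay":0.010,"az":0.001,"hand":-1}
{"x":-1.6,"y":1.0,"z":-38.0,"ax":-0.000,"ay":0.010,"az":0.001,"hand":-1}
-- 16
```

```bash
python3 -m inch '[{"ax":0,"ay":0.01,"az":0,"x":-7,"y":0,"z":-37.5,"hand":1},{"ax":0,"ay":0.01,"az":0,"x":-7,"y":0,"z":-37.5,"hand":1},{"ax":0,"ay":0.01,"az":0,"x":-6.5,"y":0,"z":-37.5,"hand":1},{"ax":0,"ay":0.01,"az":0,"x":-6.5,"y":0,"z":-37.5,"hand":1},{"ax":0,"ay":0.01,"az":0,"x":-6,"y":0,"z":-37.5,"hand":1}]' && python3 -m inch '[{"ax":0,"ay":0.01,"az":0,"x":-5.5,"y":0,"z":-37.5,"hand":1},{"ax":0,"ay":0.01,"az":0,"x":-5,"y":0,"z":-37.5,"hand":1},{"ax":0,"ay":0.01,"az":0,"x":-5,"y":0,"z":-37.5,"hand":1},{"ax":0,"ay":0.01,"az":0,"x":-4.5,"y":0,"z":-38,"hand":1},{"ax":0,"ay":0.01,"az":0,"x":-4,"y":0,"z":-38,"hand":1}]' && python3 -m inch '[{"ax":0,"ay":0.01,"az":0,"x":-3.5,"y":0,"z":-38,"hand":1},{"ax":0,"ay":0.01,"az":0,"x":-3,"y":0,"z":-38,"hand":1},{"ax":0,"ay":0.01,"az":0,"x":-3,"y":0,"z":-38,"hand":1},{"ax":0,"ay":0.01,"az":0,"x":-2.5,"y":0,"z":-38,"hand":1},{"ax":0,"ay":0.01,"az":0,"x":-2,"y":0,"z":-38,"hand":1}]' && python3 -m inch '[{"ax":0,"ay":0.01,"az":0,"x":-1.5,"y":0,"z":-38,"hand":1},{"ax":0,"ay":0,"az":0,"x":0,"y":0,"z":0,"hand":1},{"ax":0,"ay":0,"az":0,"x":0,"y":0,"z":0,"hand":1}]' && python3 - <<'E'
from plan import *
c=shot('wrist','w8.png');s=shot('scene','s8.png');d=shot('side','d8.png')
T=toolT();print(T.round(4).tolist());plan([(.5564,-.2946,.174,-4.2)],smax=100)
E
```

```text
time: 12.43
eef_pos: [0.5954, 0.1179, 0.1779]
tcp_rot: [0.707, 0.016, -0.015, -0.707]
contact_force: [0.7, 0.1, -0.1]
opening: 0.692
time: 12.85
eef_pos: [0.5759, -0.0714, 0.1781]
tcp_rot: [0.707, -0.002, 0.003, -0.707]
contact_force: [0.0, -0.9, -1.1]
opening: 0.693
time: 13.27
eef_pos: [0.557, -0.2611, 0.178]
tcp_rot: [0.707, -0.02, 0.02, -0.707]
contact_force: [0.4, -0.9, -1.9]
opening: 0.691
time: 13.52
eef_pos: [0.5533, -0.2991, 0.1777]
tcp_rot: [-0.707, 0.024, -0.025, 0.707]
contact_force: [-0.1, 1.0, -1.7]
opening: 0.689
[[0.9979, -0.0001, 0.0648, 0.5539], [-0.0648, 0.0005, 0.9979, -0.2959], [-0.0001, -1.0, 0.0005, 0.1775], [0.0, 0.0, 0.0, 1.0]]
{"x":2.4,"y":3.5,"z":1.5,"ax":-0.001,"ay":0.008,"az":-0.000,"hand":-1}
-- 1
```

```bash
python3 - <<'E'
from h import *
w=load('w8.png');T=w['Tw'];hsv=cv2.cvtColor(w['img'],cv2.COLOR_RGB2HSV)
TT=toolT();P=lambda x,y,z:(TT@[x,y,z,1])[:3]
zb=.1775-.0065
for n,z in(('top',zb+.062),('bot',zb)):print(n,proj(w,[P(.002-.03,TT[2,3]-z,.0185),P(.032,TT[2,3]-z,.0185)]).round(1).tolist())
for x in(300,320,340):
    col=hsv[100:300,x].astype(int);g=np.abs(np.diff(cv2.GaussianBlur(w['img'],(3,3),0)[100:300,x].astype(int),axis=0)).sum(1)
    print(x,[(100+i,int(g[i])) for i in range(1,198) if g[i]>25 and g[i]>=g[i-1] and g[i]>=g[i+1]])
for y in(215,235,250):
    g=np.abs(np.diff(w['img'][y].astype(int),axis=0)).sum(1);print('row',y,[(i,int(g[i])) for i in range(220,420) if g[i]>60])
print(w['img'][150:260:6,320].tolist())
E
```

```text
top [[250.6, 245.0], [402.6, 244.2]]
bot [[273.3, 197.8], [375.8, 197.2]]
300 [(155, 189), (172, 100), (184, 51), (245, 32)]
320 [(114, 71), (123, 63), (155, 182), (173, 126), (185, 37), (245, 33)]
340 [(155, 186), (173, 121), (185, 51), (245, 32)]
row 215 [(264, 267), (265, 73), (375, 212), (376, 198)]
row 235 [(408, 77)]
row 250 [(248, 91), (391, 131), (398, 71), (399, 70)]
[[107, 108, 111], [254, 247, 199], [254, 247, 200], [254, 247, 201], [175, 150, 110], [177, 152, 110], [137, 118, 88], [132, 114, 83], [129, 110, 82], [122, 97, 71], [122, 97, 72], [120, 97, 70], [121, 97, 71], [118, 94, 67], [117, 92, 65], [119, 94, 68], [142, 115, 82], [167, 133, 99], [166, 133, 96]]
```

```bash
python3 - <<'E'
from h import *
w=load('w8.png');y=np.radians(-4.2);ex=np.array([np.cos(y),np.sin(y)]);ey=np.array([-ex[1],ex[0]]);c=np.array([.5655,-.1985])
for n,u,z in(('gb edge want -.072',[(300,155.5),(320,155.5),(340,155.5)],.068),('block +y face top want -.078',[(300,245.5),(320,245.5),(340,245.5)],.233),('same bottom',[(320,200)],.171)):
    p=onplane(w,u,z);print(n,((p[:,:2]-c)@np.c_[ex,ey]).round(4).tolist())
E
```

```text
gb edge want -.072 [[-0.0232, -0.0724], [-0.0053, -0.0724], [0.0126, -0.0723]]
block +y face top want -.078 [[-0.013, -0.08], [-0.0051, -0.08], [0.0028, -0.0799]]
same bottom [[-0.0052, -0.081]]
```

The gearbox edge reads -72.4 mm (want -72) and the block face -80 (want -78). I shift +2 mm along tool z and 4 mm along x, then descend.

```bash
python3 -m inch '[{"ax":0,"ay":0.008,"az":0,"x":4,"y":20,"z":2,"hand":1},{"ax":0,"ay":0,"az":0,"x":0,"y":35,"z":0,"hand":1},{"ax":0,"ay":0,"az":0,"x":0,"y":30,"z":0,"hand":1},{"ax":0,"ay":0,"az":0,"x":0,"y":20,"z":0,"hand":1},{"ax":0,"ay":0,"az":0,"x":0,"y":15,"z":0,"hand":1}]' && python3 -m inch '[{"ax":0,"ay":0,"az":0,"x":0,"y":12,"z":0,"hand":1},{"ax":0,"ay":0,"az":0,"x":0,"y":10,"z":0,"hand":1},{"ax":0,"ay":0,"az":0,"x":0,"y":8,"z":0,"hand":1},{"ax":0,"ay":0,"az":0,"x":0,"y":0,"z":0,"hand":1},{"ax":0,"ay":0,"az":0,"x":0,"y":0,"z":0,"hand":1}]' && python3 -m inch '[{"ax":0,"ay":0,"az":0,"x":0,"y":3,"z":0,"hand":1},{"ax":0,"ay":0,"az":0,"x":0,"y":0,"z":0,"hand":1}]' && python3 -m inch '[{"ax":0,"ay":0,"az":0,"x":0,"y":2,"z":0,"hand":1},{"ax":0,"ay":0,"az":0,"x":0,"y":0,"z":0,"hand":1}]' && python3 -m inch '[{"ax":0,"ay":0,"az":0,"x":0,"y":2,"z":0,"hand":1},{"ax":0,"ay":0,"az":0,"x":0,"y":0,"z":0,"hand":1}]'
```

```text
time: 14.08
eef_pos: [0.557, -0.2923, 0.0546]
tcp_rot: [-0.706, 0.026, -0.024, 0.708]
contact_force: [0.1, 0.3, -0.7]
opening: 0.698
time: 14.5
eef_pos: [0.5583, -0.2954, 0.0278]
tcp_rot: [0.707, -0.026, 0.026, -0.707]
contact_force: [0.3, -0.4, 0.5]
opening: 0.691
time: 14.67
eef_pos: [0.5585, -0.2959, 0.0253]
tcp_rot: [0.707, -0.026, 0.027, -0.706]
contact_force: [-0.2, 0.0, -0.1]
opening: 0.695
time: 14.83
eef_pos: [0.5581, -0.2957, 0.0228]
tcp_rot: [0.707, -0.026, 0.026, -0.707]
contact_force: [-0.8, 0.9, -0.8]
opening: 0.69
time: 15.0
eef_pos: [0.5584, -0.2959, 0.0215]
tcp_rot: [0.707, -0.026, 0.026, -0.706]
contact_force: [-0.7, 0.6, 4.2]
opening: 0.696
```

Contact came at z 0.0215. The grip reading 0.0117 plus the 10 mm floor predicts that, and the thick block matched the same way (0.0094 + 0.010 = 0.0194). I release and retreat.

```bash
python3 -m inch '[{"ax":0,"ay":0,"az":0,"x":0,"y":1,"z":0,"hand":1},{"ax":0,"ay":0,"az":0,"x":0,"y":0,"z":0,"hand":1}]' && python3 -m inch '[{"ax":0,"ay":0,"az":0,"x":0,"y":-1.5,"z":0,"hand":1},{"ax":0,"ay":0,"az":0,"x":0,"y":0,"z":0,"hand":-1},{"ax":0,"ay":0,"az":0,"x":0,"y":0,"z":0,"hand":-1},{"ax":0,"ay":0,"az":0,"x":0,"y":0,"z":0,"hand":-1},{"ax":0,"ay":0,"az":0,"x":0,"y":0,"z":0,"hand":-1}]' && python3 -m inch '[{"ax":0,"ay":0,"az":0,"x":0,"y":-10,"z":0,"hand":-1},{"ax":0,"ay":0,"az":0,"x":0,"y":-30,"z":0,"hand":-1},{"ax":0,"ay":0,"az":0,"x":0,"y":-38,"z":0,"hand":-1},{"ax":0,"ay":0,"az":0,"x":0,"y":-38,"z":0,"hand":-1},{"ax":0,"ay":0,"az":0,"x":0,"y":-38,"z":0,"hand":-1}]' && python3 -m inch '[{"ax":0,"ay":0,"az":0,"x":0,"y":-20,"z":-38,"hand":-1},{"ax":0,"ay":0,"az":0,"x":0,"y":0,"z":-38,"hand":-1},{"ax":0,"ay":0,"az":0,"x":0,"y":0,"z":-38,"hand":-1},{"ax":0,"ay":0,"az":0,"x":0,"y":0,"z":0,"hand":-1},{"ax":0,"ay":0,"az":0,"x":0,"y":0,"z":0,"hand":-1}]' && python3 - <<'E'
from h import *
w=shot('wrist','w9.png');s=shot('scene','s9.png');d=shot('side','d9.png')
y=np.radians(-4.2);ex=np.array([np.cos(y),np.sin(y),0]);ey=np.array([-ex[1],ex[0],0]);c0=np.array([.5655,-.1985,0])
def box(cy,t,z):return [c0+ex*a*.03+ey*(cy+b*t/2)+[0,0,z] for a,b in((-1,-1),(-1,1),(1,1),(1,-1))]
im=[]
for c,(x,yy,W,H),k in((s,(85,175,195,150),2),(d,(262,105,140,100),2.8),(w,(150,40,340,200),2)):
    q=cv2.resize(c['img'][yy:yy+H,x:x+W,::-1],None,fx=k,fy=k,interpolation=cv2.INTER_CUBIC)
    for cy,t in((.086,.044),(-.093,.030)):
        for p in (proj(c,box(cy,t,.072))-[x,yy])*k:cv2.circle(q,tuple(p.astype(int).tolist()),2,(0,0,255),-1)
    im.append(q)
t=np.zeros((300,800,3),np.uint8);t[:im[0].shape[0],:390]=im[0];t[:280,400:792]=im[1]
b=np.zeros((300,800,3),np.uint8);q=cv2.resize(im[2],(510,300));b[:,:510]=q
cv2.imwrite('pics/v9.png',np.vstack([t,b]))
E
```

```text
time: 15.17
eef_pos: [0.5584, -0.296, 0.0215]
tcp_rot: [0.707, -0.026, 0.026, -0.706]
contact_force: [-3.2, 0.7, 7.9]
opening: 0.695
time: 15.58
eef_pos: [0.5579, -0.2953, 0.0207]
tcp_rot: [-0.707, 0.026, -0.026, 0.707]
contact_force: [-0.1, 0.2, 0.3]
opening: 1.0
time: 16.0
eef_pos: [0.5577, -0.2952, 0.1771]
tcp_rot: [-0.707, 0.026, -0.026, 0.707]
contact_force: [0.6, 0.1, -0.6]
opening: 1.001
time: 16.42
eef_pos: [0.5489, -0.4098, 0.1947]
tcp_rot: [-0.707, 0.027, -0.027, 0.707]
contact_force: [0.8, -0.2, -1.0]
opening: 1.002
```

View pics/v9.png

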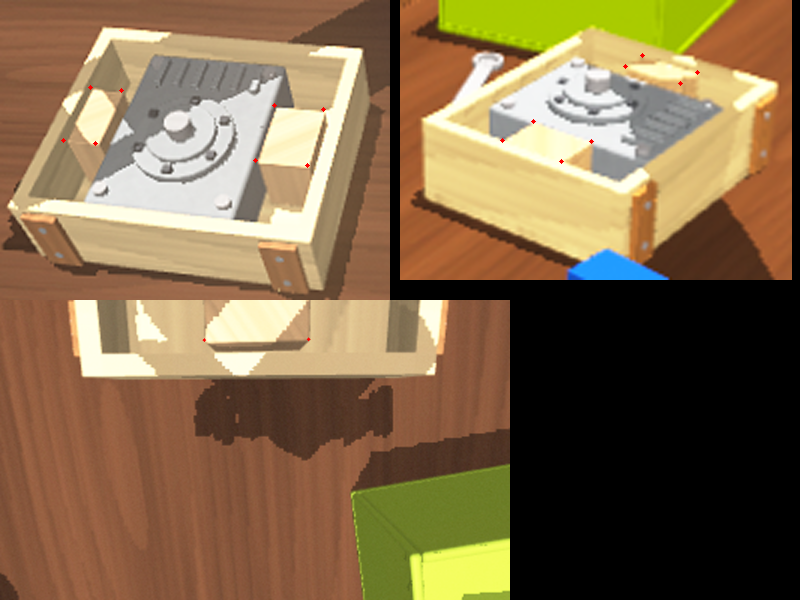

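The final view shows both blocks standing upright in their gaps. The predicted top corners for a block resting on the crate floor (z = 72 mm) land on the visible tops in all three views. The gearbox is unmoved.

```bash
python3 -c "from plant import *; print(sign_off())"
```

```text
the job is handed in; nothing more can be done
None
```

I put the 44 mm block in the wide gap and then the 30 mm block in the narrow gap, and handed the job in at about 16.5 s with the arm clear of everything.

**Final checks:**
- **Position:** In the last pictures, the top corners I predicted for each block standing mid-gap on the crate floor (top at 72 mm) fall on the visible tops. The thick block shows in two views and the thin one in all three. The gearbox looks unmoved, which I judged by eye only.
- **Set down:** Each block met the floor 10 mm above its height when gripped on the bench, matching the floor thickness. The largest force I read while setting down was about 23 N.

**Things that went wrong or disagreed:**
- **First grasp missed:** The fingers closed above the thick block and pressed on its top with about 24 N, without moving it. Three camera views showed the real fingertips about 32 mm further back than stated, and 3.5 mm to one side. I corrected for this from then on.
- **Measurement differences:** The wrist camera and the two fixed cameras disagreed by up to 3 mm, and pose readings scattered by a few millimetres. I checked each block against its gap from above before lowering it; the thin one needed a 2 mm shift.

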